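Roll the heater tube to the inspection band

ROBOT

A 7-joint arm with a two-finger parallel gripper is mounted at the origin on the work surface. World frame = base frame: x ahead of the robot, y to its left, z up, the work surface at z = 0. Lengths are in m, angles in rad, forces in N, time in s.
With the tool pointing down it reaches from about 0.425 to 0.975 m from the base axis. Payload 16.7 kg.
Tool frame: the origin (TCP) lies at the very end of the fingers, on their centre line; the grasp point (between the pads) lies 19 mm behind it (env.grip_depth is the distance from the TCP to the grasp point, in m); z points along the fingers, y is the direction in which the jaws open and shut (so a half turn about z gives the same grasp; the last joint's range is limited). The gripper opens to 85 mm and grips with 20 to 120 N. Pads are 22 mm wide; open, the fingers measure 114 mm over their backs; the gripper's body (76 mm by 85 mm) begins 54 mm behind the grasp point. The pads swing forward as they close: fully open they stand 13 mm farther back than shut.
Start: joints at [0.994, 0.426, 0.074, 1.606, -0.034, 1.111, -0.067], TCP at [0.28, -0.614, 0.231] pointing down, gripper open.
Joint ranges: [-2.85, 2.85], [-0.5, 2.14], [-1.23, 1.37], [0.21, 2.46], [-1.02, 4.16], [0.16, 2.05], [-2.73, 2.73]. Speed limits (rad/s): [1.89, 1.89, 2.39, 2.39, 3.01, 3.01, 3.01].

INTERFACE

Orientations are given as a unit quaternion [x, y, z, w].
In Python, from cell import env, eyes, spotter gives the robot as it stands.
- The arm moves only by the tool servo_tool, never from a script. Its argument "deltas" is a list that holds one entry, the list of rows, each a list of 5 numbers: the shift along the tool's x, y, z in units of 25 cm (1.0 is 25 cm), then the turn about the tool's z in units of 0.5 rad (1.0 is 0.5 rad), then the opening, from -1 (shut) to 1 (fully open). In form: [[[x, y, z, turn, grip], ...]]. A call has 1 to 20 rows; each row is the pose to reach, as a shift and turn from the pose commanded when the call began, along the tool's axes at that moment; what a row does not reach only later rows make up. A row lasts 1/10 s, in which the tool goes at most 50 mm and 8.59 degrees, less where a joint would pass 70% of its speed; a pose out of reach is approached as far as the arm can. A call with a number of a shift or a turn outside -1 to 1 is refused whole. A call with a gripper value outside its range is refused whole. The fingers move at their own pace and stop on an object; "newtons" is the grip in N (left out, the last holds). Time passes only in rows, so rows that repeat a pose let the fingers close. It gives the time, the measured TCP pose, the force and the opening at its end, in the units of the state.
- env.observe(): the state, without advancing time (a new reading comes with each control period).
- eyes.capture(name): name is "scene" or "top" or "wrist"; returns a dict with "frame" (400x640x3 uint8, blue, green, red), "z_map" (400x640 float32, m along the optical axis (not along the pixel's ray), 0 where there is no reading), "camera_matrix" (3x3 intrinsics, pixels), "R" (3x3) and "t" (3): a world point X has camera coordinates R X + t; the wrist camera has in their place "tool_from_camera" (4x4, takes a point from camera to tool coordinates, whose origin is the TCP and whose axes are the flange's). Camera axes: x right, y down, z forward; pixel columns grow to the right and rows downward; lengths in m; the calibration is good to about 2 mm. A picture is of the moment at which its call begins: read the wrist's pose just before it.
- env.close_job(): hands the job in, once; it reports no verdict.
Trained networks look in the newest picture that a camera, given by its name, has taken for a name from the list of things; names that differ only in an ending like _2 or _b are one class to them, and where a whole thing is asked for, a point or a joint stands for the part that bears it (a point fixed in the world has none). Each returns a list of dicts, best first, with "p" (0 to 1); they miss things now and then, are a little off and sometimes report something else, mostly with a low value. They report only what shows in the picture. A call takes as long as a camera call. They do not tell look-alikes from the thing itself.
- spotter.outline_of(camera, target): "pixels" (400x640 bool, what is visible of it) and "box" ([left, top, right, bottom] in pixels, round what is visible of it).
The state is a dict: "clock": time; "joint_pos": joint angles; "joint_vel": joint speeds; "joint_efforts": joint torques, N m; "eef_pos": TCP position; "ee_rot": TCP orientation; "wrist_force": force on the tool from outside, world axes, zero at the start; "wrist_torque": the same for the moment, N m; "opening": finger opening in m.
Only numpy, scipy, OpenCV 4.12 (cv2) and the standard library are available. Lean on these libraries where they do the work, as an engineer would, in place of code of your own. Each camera call takes 0.05 s, during which the arm holds its last target.

TASK

The short heater tube lies across the black rubber board and the side with its red stripe has been checked. Push on top of the tube with your fingertips to roll it (several short strokes are fine, no sliding) along the board, until it comes to rest on the yellow band, lying along it, the red stripe having rolled over the top to the onward side. Do not push it from the side, do not grip or lift it, and leave everything else where it is.

Things in the scene. Friction and masses are not known exactly. Their poses are not given: they have to be found in the camera images.
- tube: loose aluminium tube section, plain cylinder, diameter 80 mm, length 150 mm, about 0.6 kg, dark ends and rings, red lengthwise stripe. Origin at its centre, on its axis; x along the tube; y and z turn as it rolls. It lies across the board, axis about along the board's x, top 90 mm above the table. When it rolls its top moves twice as far as its centre, so a fingertip soon runs off the top.
- stripe (a point): middle of the red stripe (108 x 12 mm), on the tube's surface, 40 mm from its axis. At the start it is on the side away from the yellow band, about 26 degrees above the level of the axis.
- board: black rubber board fixed to the table, 260 mm (its x) by 340 mm (its y), 10 mm thick, with white scale marks and a yellow band. Origin at the centre of its underside; x along the band; y the way to roll, towards the band. Its rolling resistance stops the tube within a centimetre or two when let go at under 0.1 m/s; it then stays put.
- band (a point): centre of the painted yellow band (190 mm along the board's x, 24 mm wide along its y), on the board's top, 60 mm from the board's origin towards +y. The tube starts 78 to 112 mm short of it.
- fitting: loose brass fitting standing near one long edge of the board at +x, 26 mm diameter, 42 mm tall; origin at the centre of its foot; bystander
- cap: loose blue plastic cap, 26 mm diameter, 22 mm tall, standing near the board's long edge at -x; origin at the centre of its foot; bystander
- meter: loose grey multimeter lying on the table left of the board, 160 x 80 x 36 mm; origin at the centre of its underside; bystander
- screwdriver: loose green-handled screwdriver on the table left of the board; bystander
- wrench: loose steel wrench on the table right of the board; bystander
- jar: loose amber jar standing on the table right of the board, 64 mm diameter, 90 mm tall; origin at the centre of its foot; bystander
There are look-alikes about, which are no part of the job. What is meant by the tube is not blue, and is the larger of those in its own colour.

How it is judged:
By the outcome, as a careful person would: the job done as asked, in the order asked, and still so for the second after the job is handed in, with the robot touching nothing.
It also fails if it takes over 54 s, if anything falls off the work surface, if the arm or the gripper's body presses on something with over 40 N, if the wrist force passes 120 N, or if a joint passes its speed limit or range.

## Working session

There is one attempt and no reset: what is moved stays moved. The work goes in short steps, Python scripts to look and compute and a tool call to move; the robot and the scene stay as the last step left them, time stands still between calls to the robot, and variables do not carry over. Pictures are saved under pics/ and viewed, and the job is handed in when it is done.

Besides the shell and the picture viewer there is one more tool, called after "Emit:" as name([rows], argument=value, ...), one row to a line, values as JSON. servo_tool: Moves the arm, as the interface text tells. Shifts and turns lie within -1 to 1; 1 stands for 25 cm of shift or 0.5 rad of turn. Its arguments: {"type":"object","properties":{"deltas":{"type":"array","items":{"type":"array","items":{"type":"array","items":{"type":"number"}}}},"newtons":{"type":"number"}},"required":["deltas"]}

```bash
mkdir -p pics; ls
python3 - <<'E'
from cell import env, eyes, spotter
import cv2,numpy as np,pickle
o=env.observe(); print({k:np.round(v,3) for k,v in o.items()})
for n in ("scene","top"):
    c=eyes.capture(n); cv2.imwrite(f"pics/{n}0.png",c["frame"]); pickle.dump(c,open(f"{n}0.pkl","wb"))
    for t in ("tube","board","band","stripe","fitting","cap"):
        try:
            for r in spotter.outline_of(n,t): print(n,t,round(r["p"],2),r["box"],r["pixels"].sum())
        except Exception as e: print(n,t,e)
E
```

```text
pics
{'clock': np.float64(0.0), 'joint_pos': array([ 0.993,  0.427,  0.074,  1.607, -0.034,  1.111, -0.067]), 'joint_vel': array([-0.001,  0.001,  0.   , -0.001, -0.001, -0.   , -0.   ]), 'joint_efforts': array([ 2.0000e-03, -9.4984e+01,  3.7620e+00, -4.6352e+01,  1.9000e-02,
        1.0000e-02,  0.0000e+00]), 'eef_pos': array([ 0.28 , -0.614,  0.231]), 'ee_rot': array([ 0.977,  0.212, -0.   , -0.001]), 'wrist_force': array([-0.302,  0.134, -0.384]), 'wrist_torque': array([-0.028,  0.026,  0.007]), 'opening': np.float64(0.086)}
scene tube 0.94 [190.3, 170.8, 225.2, 205.6] 635
scene tube 0.81 [221.4, 277.9, 271.7, 328.8] 1450
scene tube 0.73 [284.3, 181.8, 339.9, 236.9] 1669
scene board 0.91 [253.0, 165.1, 399.0, 269.8] 6266
scene band 0.82 [254.6, 163.2, 400.4, 271.2] 6285
scene band 0.45 [287.8, 182.4, 341.7, 236.0] 1691
scene stripe 0.94 [190.5, 172.4, 227.9, 205.6] 667
scene stripe 0.94 [224.2, 275.4, 274.7, 329.7] 1348
scene stripe 0.69 [287.3, 184.2, 344.0, 233.8] 1658
scene cap 0.23 [149.8, 204.6, 171.3, 251.2] 321
top tube 0.77 [317.6, 181.5, 354.5, 231.0] 1233
top tube 0.71 [397.1, 265.6, 435.3, 294.6] 596
top tube 0.67 [391.0, 123.7, 435.7, 158.5] 797
top board 0.83 [259.0, 158.1, 383.8, 270.4] 7609
top band 0.84 [254.8, 158.5, 384.7, 270.0] 7352
top band 0.47 [313.5, 184.0, 356.2, 234.7] 1286
top stripe 0.82 [395.7, 125.1, 433.8, 158.9] 747
top stripe 0.8 [315.5, 180.7, 357.5, 236.5] 1248
top stripe 0.56 [396.7, 262.8, 435.2, 295.7] 606
top cap 0.44 [335.9, 235.5, 344.0, 244.9] 36
```

Run:
```python
import cv2,pickle
for n,(a,b,c,d) in (("scene",(120,330,130,430)),("top",(110,310,220,470))):
    f=cv2.imread(f"pics/{n}0.png")[a:b,c:d]; cv2.imwrite(f"pics/{n}0c.png",cv2.resize(f,None,fx=2.6,fy=2.6,interpolation=cv2.INTER_CUBIC))
    k=pickle.load(open(n+"0.pkl","rb")); print(k["camera_matrix"],k["R"],k["t"])
```

```text
[[520.08059572   0.         321.42820913]
 [  0.         520.08059572 200.65099644]
 [  0.           0.           1.        ]] [[ 0.38689993  0.92195979  0.01727965]
 [ 0.6469869  -0.25806002 -0.71750469]
 [-0.65705129  0.28878222 -0.69633931]] [-0.19500359 -0.29665861  1.81780893]
[[394.32771376   0.         321.85851505]
 [  0.         394.32771376 204.92706467]
 [  0.           0.           1.        ]] [[-0.00232461 -0.9999849   0.0049797 ]
 [-0.99662255  0.00190797 -0.08209665]
 [ 0.08208591 -0.00515372 -0.99661193]] [0.00834535 0.54043651 1.21229985]
```

View pics/scene0.png

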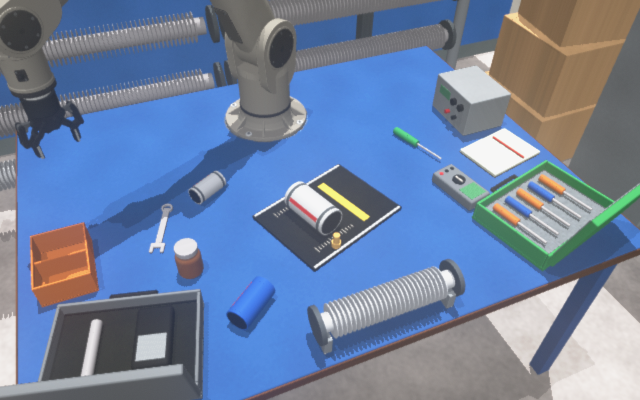

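View pics/top0c.png

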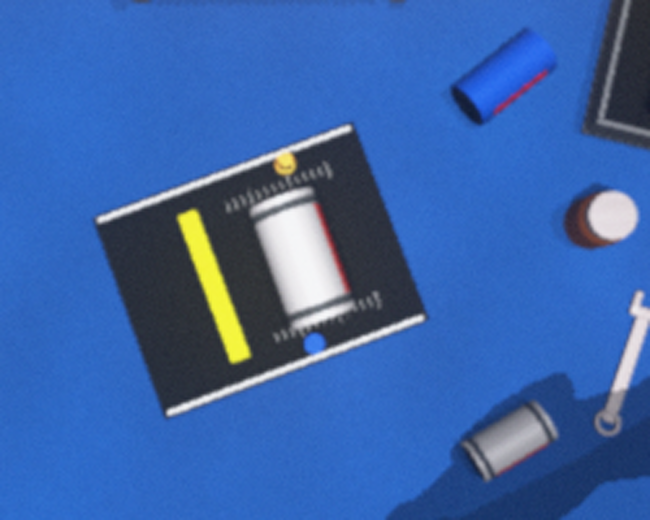

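View pics/scene0c.png

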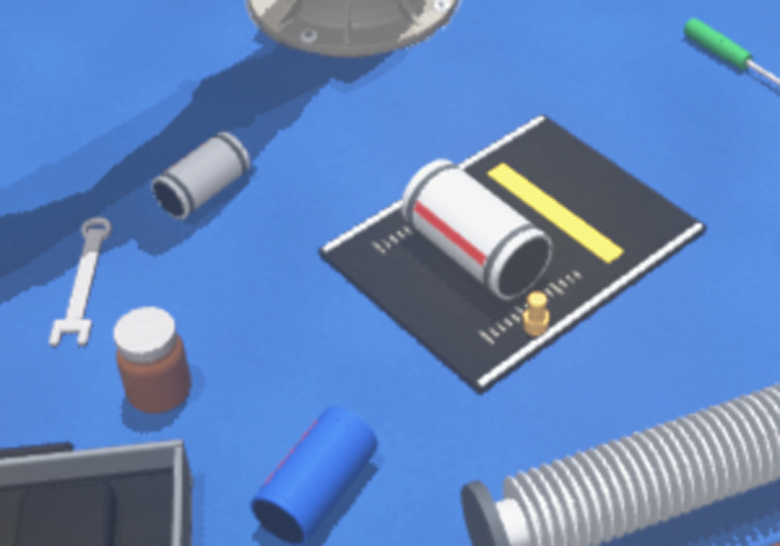

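```bash
cat > h.py <<'E'
import numpy as np,cv2,pickle
from scipy.optimize import least_squares
def rays(c,px):
    K,R,t=c["camera_matrix"],c["R"],c["t"]; px=np.atleast_2d(px).astype(float)
    d=np.c_[(px[:,0]-K[0,2])/K[0,0],(px[:,1]-K[1,2])/K[1,1],np.ones(len(px))]
    return -R.T@t, d@R
def onplane(c,px,z):
    o,d=rays(c,px); return o+d*((z-o[2])/d[:,2])[:,None]
def cloud(c):
    o,d=rays(c,np.stack(np.meshgrid(np.arange(640),np.arange(400)),-1).reshape(-1,2))
    z=c["z_map"].reshape(-1); P=o+d*z[:,None]; P[z<=0]=np.nan; return P.reshape(400,640,3)
def analyse(c,name,center=None):
    hsv=cv2.cvtColor(c["frame"],cv2.COLOR_BGR2HSV); P=cloud(c); out={}
    ye=cv2.inRange(hsv,(22,120,120),(35,255,255))
    n,l,s,ce=cv2.connectedComponentsWithStats(ye)
    cand=[i for i in range(1,n) if s[i,4]>30]
    if cand:
        i=max(cand,key=lambda i:s[i,4]); v,u=np.nonzero(l==i)
        W=onplane(c,np.c_[u,v],0.01)[:,:2]; r=cv2.minAreaRect((W*1000).astype(np.float32)); m=W.mean(0)
        ev,V=np.linalg.eigh(np.cov((W-m).T)); out["band"]=(m,V[:,1],r)
    return out,P,hsv
def fitcyl(P,z0=0.05,r=0.04):
    # axis horizontal at z=.05 : params cx(perp offset), angle
    m=P.mean(0)
    def f(p):
        n=np.array([-np.sin(p[0]),np.cos(p[0])])
        return np.hypot((P[:,:2]-m[:2])@n-p[1],P[:,2]-z0-p[2])-r
    best=None
    for a in np.linspace(0,np.pi,9)[:-1]:
        s=least_squares(f,[a,0,0],loss="soft_l1",f_scale=.003)
        if best is None or s.cost<best.cost: best=s
    a,d,dz=best.x; dr=np.array([np.cos(a),np.sin(a)]); n=np.array([-dr[1],dr[0]])
    q=(P[:,:2]-m[:2])@dr; mid=(np.percentile(q,1)+np.percentile(q,99))/2
    return m[:2]+n*d+dr*mid, a, dz, np.percentile(q,[1,99]), np.sqrt(np.mean(f(best.x)**2))
E
python3 - <<'E'
from h import *
np.set_printoptions(precision=4,suppress=True)
for n in ("top","scene"):
    c=pickle.load(open(n+"0.pkl","rb")); o,P,hsv=analyse(c,n); m,d,r=o["band"]
    print(n,"band",m,d,np.degrees(np.arctan2(d[1],d[0])),r)
    M=(P[...,2]>0.055)&(P[...,2]<0.105)&(np.linalg.norm(P[...,:2]-m,axis=2)<0.18)&(hsv[...,0]*0+1>0)
    k,l,s,ce=cv2.connectedComponentsWithStats(M.astype(np.uint8)); i=1+np.argmax(s[1:,4]); v,u=np.nonzero(l==i)
    print("n",len(v),s[1:]); Q=P[l==i]
    print("tube",fitcyl(Q), "maxz",Q[:,2].max())
    red=cv2.inRange(hsv,(0,120,80),(8,255,255))|cv2.inRange(hsv,(172,120,80),(180,255,255))
    R=(red>0)&(np.linalg.norm(P[...,:2]-m,axis=2)<0.2)&(P[...,2]>0.03)
    print("stripe",P[R].mean(0),R.sum())
    for nm,lo,hi,h in (("cap",(100,180,120),(115,255,255),.022),("fit",(12,110,120),(24,255,255),.042)):
        b=(cv2.inRange(hsv,lo,hi)>0)&(P[...,2]>0.012)&(P[...,2]<0.06)&(np.linalg.norm(P[...,:2]-m,axis=2)<0.22)
        if b.sum(): print(nm,np.median(P[b],0),b.sum())
E
```

```text
top band [0.4948 0.0703] [-0.9371 -0.349 ] -159.57386521455868 ((495.52435302734375, 70.3294906616211), (193.5519256591797, 27.695165634155273), 20.438302993774414)
n 1304 [[ 328  172    1    1    1]
 [ 330  172    1    1    1]
 [ 316  182   41   55 1304]]
tube (array([ 0.5264, -0.0347]), np.float64(0.3424743920353065), np.float64(0.00037114702523109044), array([-0.0731,  0.074 ]), np.float64(0.0018980776316156502)) maxz 0.09586758582030752
stripe [ 0.5375 -0.0701  0.066 ] 33
cap [ 0.4279 -0.0485  0.0327] 45
fit [ 0.6378 -0.0155  0.0256] 37
scene band [0.5108 0.0737] [-0.9376 -0.3476] -159.66024891309854 ((497.39532470703125, 68.61297607421875), (190.67718505859375, 25.966089248657227), 20.37493896484375)
n 1335 [[ 285  181   57   47 1335]
 [ 333  235    1    1    1]]
tube (array([ 0.5282, -0.0367]), np.float64(0.3391315867867058), np.float64(-0.0016396572651190538), array([-0.0831,  0.0674]), np.float64(0.004819103483639615)) maxz 0.09295318289936072
stripe [ 0.5403 -0.0705  0.0658] 88
fit [ 0.6498 -0.0204  0.0268] 34
```

Emit:
servo_tool([
  [[0.927,-0.829,0,-1,1],[0.927,-0.829,0,-1,1],[0.927,-0.829,0,-1,1],[0.927,-0.829,0,-1,1],[0.927,-0.829,0,-1,1],[0.927,-0.829,0,-1,1],[0.927,-0.829,0,-1,1],[0.927,-0.829,0,-1,1],[0.927,-0.829,0,-1,1],[0.927,-0.829,0,-1,1]],
])

```text
clock: 1.7
eef_pos: [0.4042, -0.3308, 0.2313]
ee_rot: [0.895, 0.447, -0.0, 0.0]
wrist_force: [0.6, 0.6, -0.4]
opening: 0.0855
```

```bash
cat > w.py <<'E'
from h import *
from cell import env
from scipy.spatial.transform import Rotation as Ro
def units(target,yaw=None):
    o=env.observe(); R=Ro.from_quat(o["ee_rot"]).as_matrix()
    s=R.T@(np.array(target)-o["eef_pos"])/0.25
    y=np.degrees(np.arctan2(R[1,0],R[0,0]))
    print("t",round(float(o["clock"]),2),"pos",np.round(o["eef_pos"],4),"yaw",round(y,2),"units",np.round(s,3),"turn",None if yaw is None else round(-np.radians(yaw-y)/.5,3),"F",np.round(o["wrist_force"],2),"down",np.round(R[:,2],4))
E
python3 -c "
from w import *
units([.5304,-.0449,.231],110)"
```

```text
t 1.7 pos [ 0.4042 -0.3308  0.2313] yaw 53.04 units [ 1.217e+00 -2.840e-01  1.000e-03] turn -1.988 F [ 0.62  0.6  -0.37] down [-2.e-04 -2.e-04 -1.e+00]
```

Emit:
servo_tool([
  [[0.9,-0.21,0,-1,1],[0.9,-0.21,0,-1,1],[0.9,-0.21,0,-1,1],[0.9,-0.21,0,-1,1],[0.9,-0.21,0,-1,1],[0.9,-0.21,0,-1,1],[0.9,-0.21,0,-1,1],[0.9,-0.21,0,-1,1]],
])

```text
clock: 2.5
eef_pos: [0.4974, -0.1196, 0.2311]
ee_rot: [0.757, 0.654, -0.0, -0.0]
wrist_force: [-0.1, -0.0, 0.2]
opening: 0.0851
```

Run:
```python
from w import *
from cell import eyes
units([.5304,-.0449,.15],110)
c=eyes.capture("wrist"); cv2.imwrite("pics/w1.png",c["frame"]); print(c["tool_from_camera"])
```

```text
t 2.5 pos [ 0.4974 -0.1196  0.2311] yaw 81.66 units [0.315 0.087 0.324] turn -0.989 F [-0.11 -0.03  0.24] down [-5.e-04 -2.e-04 -1.e+00]
[[-8.79397512e-04 -9.53917756e-01 -3.00066895e-01  7.74205484e-02]
 [ 9.99999407e-01 -6.46248535e-04 -8.76234745e-04  1.90941897e-04]
 [ 6.41938090e-04 -3.00067487e-01  9.53917759e-01 -1.43473772e-01]
 [ 0.00000000e+00  0.00000000e+00  0.00000000e+00  1.00000000e+00]]
```

View pics/w1.png

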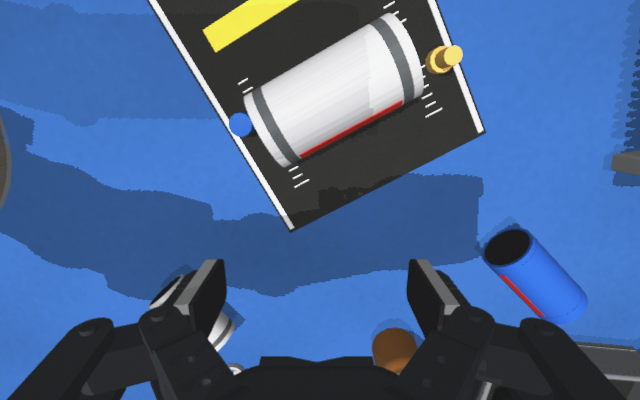

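Emit:
servo_tool([
  [[0.24,0.07,0,-0.99,1],[0.24,0.07,0,-0.99,1],[0.24,0.07,0,-0.99,1],[0.24,0.07,0,-0.99,1],[0.24,0.07,0,-0.99,1],[0.24,0.07,0,-0.99,1]],
])

```text
clock: 3.15
eef_pos: [0.5235, -0.062, 0.2313]
ee_rot: [0.574, 0.819, -0.0, 0.0]
wrist_force: [-0.4, -0.0, 0.6]
opening: 0.0854
```

```bash
cat >> w.py <<'E'
def wrist(save=None):
    from cell import eyes
    o=env.observe(); c=eyes.capture("wrist")
    if save: cv2.imwrite(save,c["frame"])
    W=np.eye(4); W[:3,:3]=Ro.from_quat(o["ee_rot"]).as_matrix(); W[:3,3]=o["eef_pos"]
    T=W@c["tool_from_camera"]; c["R"]=T[:3,:3].T; c["t"]=-T[:3,:3].T@T[:3,3]; return c
def measure(c):
    hsv=cv2.cvtColor(c["frame"],cv2.COLOR_BGR2HSV); P=cloud(c)
    ctr=np.array([.51,.02]); near=np.linalg.norm(P[...,:2]-ctr,axis=2)<0.2
    ye=(cv2.inRange(hsv,(22,120,100),(35,255,255))>0)&near&(P[...,2]<.02)
    if ye.sum()>50:
        v,u=np.nonzero(ye); Wp=onplane(c,np.c_[u,v],.01)[:,:2]; r=cv2.minAreaRect((Wp*1000).astype(np.float32))
        print("band",np.round(r,2) if 0 else r, "px",ye.sum(),"bbox",u.min(),u.max(),v.min(),v.max())
    M=near&(P[...,2]>0.055)&(P[...,2]<0.105)
    k,l,s,ce=cv2.connectedComponentsWithStats(M.astype(np.uint8)); i=1+np.argmax(s[1:,4]); Q=P[l==i]
    t,a,dz,q,e=fitcyl(Q); print("tube",t,np.degrees(a),"dz",dz,"ext",q,"rms",e,"n",len(Q),"bbox",s[i])
    ex=np.array([.937,.349]);ey=np.array([-.349,.937])
    red=(cv2.inRange(hsv,(0,120,60),(8,255,255))|cv2.inRange(hsv,(172,120,60),(180,255,255)))>0
    R=red&near&(P[...,2]>.02)
    if R.sum()>10:
        p=np.median(P[R],0); print("stripe",p,R.sum(),"rel fwd",(p[:2]-t)@ey,"up",p[2]-.05)
    for nm,lo,hi in (("cap",(100,190,120),(115,255,255)),("fit",(12,110,100),(24,255,255))):
        b=(cv2.inRange(hsv,lo,hi)>0)&near&(P[...,2]>.016)&(P[...,2]<.05)
        if b.sum()>10: p=np.median(P[b],0); print(nm,p,b.sum(),"rel x,y to tube",(p[:2]-t)@ex,(p[:2]-t)@ey)
    return t,a
E
python3 - <<'E'
from w import *
np.set_printoptions(precision=4,suppress=True)
c=wrist("pics/w2.png"); measure(c); units([.5304,-.0449,.15],110)
E
```

```text
band ((495.0163879394531, 69.686767578125), (192.0264129638672, 25.050954818725586), 19.905349731445312) px 4690 bbox 242 424 36 62
tube [ 0.5251 -0.0365] 19.488947877239315 dz 0.0007245626076726378 ext [-0.0734  0.0734] rms 0.000602784007780443 n 12434 bbox [  246   119   164    80 12434]
stripe [ 0.5435 -0.068   0.0702] 274 rel fwd -0.0359137932948274 up 0.02022168740842263
fit [ 0.6351 -0.0145  0.0275] 278 rel x,y to tube 0.11072713411338614 -0.017804423812446266
t 3.2 pos [ 0.5236 -0.0618  0.2314] yaw 109.99 units [0.054 0.049 0.325] turn -0.0 F [ 0.12 -0.32 -0.23] down [ 0.     -0.0001 -1.    ]
```

View pics/w2.png

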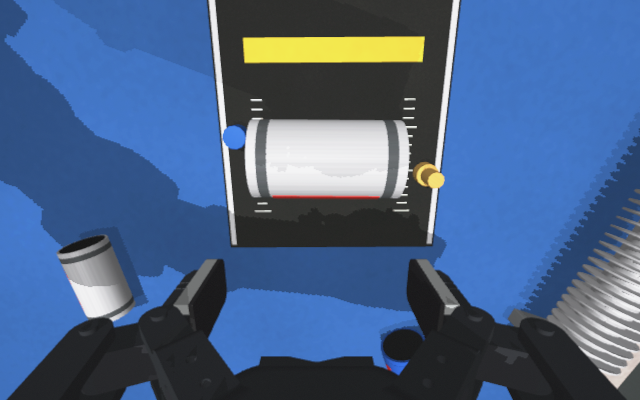

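Emit:
servo_tool([
  [[0.057,0.04,0.1,0,1],[0.057,0.04,0.3,0,1],[0.057,0.04,0.45,0,1],[0.057,0.04,0.51,0,1],[0.057,0.04,0.53,0,1],[0.057,0.04,0.54,0,1],[0.057,0.04,0.55,0,1],[0.057,0.04,0.56,0,1],[0.057,0.04,0.56,0,1]],
])

```text
clock: 4.1
eef_pos: [0.5285, -0.0443, 0.0919]
ee_rot: [0.573, 0.82, 0.0, 0.0]
wrist_force: [0.5, -1.2, 0.8]
opening: 0.0857
```

Run:
```python
from w import *
np.set_printoptions(precision=4,suppress=True)
units([.5282,-.0450,.077],110)
c=wrist("pics/w3.png"); measure(c)
```

```text
t 4.1 pos [ 0.5285 -0.0443  0.0919] yaw 110.14 units [-0.002 -0.002  0.06 ] turn 0.005 F [ 0.55 -1.23  0.78] down [ 0.001  -0.0002 -1.    ]
band ((495.2073059082031, 69.4906005859375), (191.92449951171875, 24.532562255859375), 20.09270477294922) px 12530 bbox 178 478 17 59
tube [ 0.525  -0.0366] 19.4456772145889 dz 0.0007501529633617531 ext [-0.0732  0.0738] rms 0.0005417248267027987 n 35115 bbox [  166   155   298   132 35115]
stripe [ 0.539  -0.0668  0.0737] 227 rel fwd -0.033177367207887075 up 0.023726984694909567
fit [ 0.6357 -0.0123  0.0329] 801 rel x,y to tube 0.11209424083265793 -0.01590983837588213
```

View pics/w3.png

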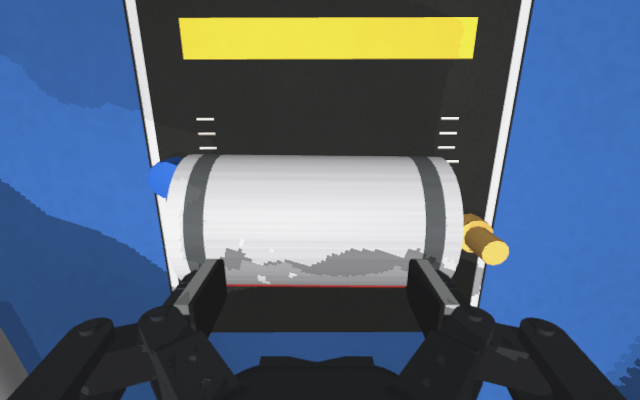

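Emit:
servo_tool([
  [[0,0,0.02,0,1],[0,0,0.035,0,1],[0,0,0.045,0,1],[0,0,0.052,0,1],[0,0,0.052,0,1]],
])

```text
clock: 4.65
eef_pos: [0.528, -0.0441, 0.078]
ee_rot: [0.572, 0.82, -0.0, -0.0]
wrist_force: [0.5, -0.2, 0.5]
opening: 0.0851
```

Emit:
servo_tool([
  [[0,0,0.004,0,1],[0,0,0.008,0,1],[0,0,0.008,0,1]],
])

```text
clock: 4.95
eef_pos: [0.5284, -0.0443, 0.0768]
ee_rot: [0.572, 0.82, 0.0, 0.0]
wrist_force: [-2.1, -0.7, 6.7]
opening: 0.0856
```

Emit:
servo_tool([
  [[0,0,0.002,0,1],[0.012,0,0.002,0,1],[0.028,0,0.002,0,1],[0.044,0,0.002,0,1],[0.06,0,0.002,0,1],[0.076,0,0.002,0,1],[0.092,0,0.002,0,1],[0.108,0,0.002,0,1],[0.124,0,0.002,0,1],[0.136,0,0.002,0,1],[0.144,0,0.002,0,1],[0.148,0,0.002,0,1],[0.148,0,0.002,0,1]],
])

```text
clock: 6.25
eef_pos: [0.5159, -0.0092, 0.0764]
ee_rot: [0.572, 0.82, 0.0, 0.0]
wrist_force: [-1.9, 0.4, 10.0]
opening: 0.0855
```

Run:
```python
from w import *
np.set_printoptions(precision=4,suppress=True)
units([.5282,-.0450,.077],110)
c=wrist("pics/w4.png"); t,a=measure(c); print((t-[.525,-.0366])@[-.342,.94])
```

```text
t 6.25 pos [ 0.5159 -0.0092  0.0764] yaw 110.18 units [-0.151 -0.003 -0.002] turn 0.006 F [-1.87  0.37 10.04] down [ 0.0011 -0.0001 -1.    ]
band ((495.1896057128906, 69.45896911621094), (191.96786499023438, 24.68648910522461), 20.33177375793457) px 12218 bbox 175 480 78 119
tube [ 0.5188 -0.0192] 19.470425939909624 dz 0.0009864232616248912 ext [-0.0732  0.0736] rms 0.0023885278245697954 n 35991 bbox [  156   194   317   138 35991]
stripe [ 0.5268 -0.0408  0.084 ] 1417 rel fwd -0.023067155173533638 up 0.03400253374416491
fit [ 0.6366 -0.0105  0.0352] 739 rel x,y to tube 0.11344506818062305 -0.033006687135612375
0.018496342369043618
```

View pics/w4.png

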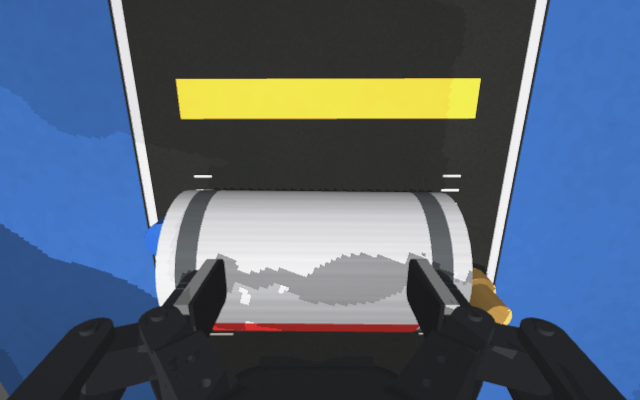

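Emit:
servo_tool([
  [[0,0,-0.02,0,1],[0,0,-0.04,0,1],[-0.04,0,-0.04,0,1],[-0.08,0,-0.04,0,1],[-0.08,0,-0.04,0,1],[-0.08,0,-0.012,0,1],[-0.08,0,-0.004,0,1],[-0.08,0,0,0,1],[-0.07,0,0,0,1],[-0.054,0,0,0,1],[-0.038,0,0,0,1],[-0.022,0,0,0,1],[-0.006,0,0,0,1],[0.01,0,0,0,1],[0.026,0,0,0,1],[0.042,0,0,0,1],[0.056,0,0,0,1],[0.064,0,0,0,1],[0.068,0,0,0,1],[0.068,0,0,0,1]],
])

```text
clock: 8.3
eef_pos: [0.5096, 0.007, 0.0764]
ee_rot: [0.572, 0.82, 0.0, 0.0]
wrist_force: [-5.4, -0.8, 20.7]
opening: 0.0858
```

```bash
cat > chk.py <<'E'
from w import *
import sys
np.set_printoptions(precision=4,suppress=True)
units([.5282,-.0450,.077],110)
c=wrist(sys.argv[1]); t,a=measure(c); e=np.array([-.342,.94]); print("done",(t-[.525,-.0366])@e,"left",([.4952,.0695]-t)@e,"tool rel",(env.observe()["eef_pos"][:2]-t)@e)
E
python3 chk.py pics/w5.png
```

```text
t 8.3 pos [0.5096 0.007  0.0764] yaw 110.19 units [-0.221 -0.002 -0.002] turn 0.007 F [-5.41 -0.77 20.66] down [ 0.0004 -0.0002 -1.    ]
band ((495.26031494140625, 69.28497314453125), (191.98255920410156, 24.604270935058594), 20.443004608154297) px 11310 bbox 179 476 107 146
tube [ 0.5126 -0.0016] 19.453872407652685 dz 0.0010995523600196447 ext [-0.0731  0.0736] rms 0.002315195006757796 n 36037 bbox [  157   191   318   138 36037]
stripe [ 0.5155 -0.0077  0.0907] 3479 rel fwd -0.006793387531925729 up 0.04066025631488769
fit [ 0.6409 -0.0074  0.0265] 223 rel x,y to tube 0.1182193840836314 -0.05029887947549091
done 0.03718849731095299 left 0.07273710268904703 tool rel 0.008993115178933843
```

Emit:
servo_tool([
  [[0,0,-0.02,0,1],[0,0,-0.04,0,1],[-0.04,0,-0.04,0,1],[-0.075,0,-0.04,0,1],[-0.075,0,-0.04,0,1],[-0.075,0,-0.014,0,1],[-0.075,0,-0.006,0,1],[-0.075,0,-0.002,0,1],[-0.065,0,-0.002,0,1],[-0.049,0,-0.002,0,1],[-0.033,0,-0.002,0,1],[-0.017,0,-0.002,0,1],[-0.001,0,-0.002,0,1],[0.015,0,-0.002,0,1],[0.031,0,-0.002,0,1],[0.047,0,-0.002,0,1],[0.061,0,-0.002,0,1],[0.069,0,-0.002,0,1],[0.073,0,-0.002,0,1],[0.073,0,-0.002,0,1]],
])

```text
clock: 10.35
eef_pos: [0.5032, 0.0241, 0.0765]
ee_rot: [0.572, 0.82, -0.0, 0.0]
wrist_force: [-3.1, -1.7, 11.6]
opening: 0.0856
```

```bash
python3 chk.py pics/w6.png
```

```text
t 10.35 pos [0.5032 0.0241 0.0765] yaw 110.2 units [-0.294 -0.002 -0.002] turn 0.007 F [-3.12 -1.66 11.65] down [ 0.     -0.0001 -1.    ]
band ((495.2484436035156, 69.20587158203125), (192.03538513183594, 24.907995223999023), 20.15955352783203) px 10466 bbox 183 472 136 173
tube [0.5063 0.0162] 19.465865752612373 dz 0.0010853169993637621 ext [-0.0731  0.0737] rms 0.002302920226853856 n 36097 bbox [  157   191   318   137 36097]
stripe [0.5022 0.0266 0.0898] 4633 rel fwd 0.011204058192016506 up 0.03976587072398631
done 0.056006137529697 left 0.05391946247030301 tool rel 0.008472450010793917
```

View pics/w6.png

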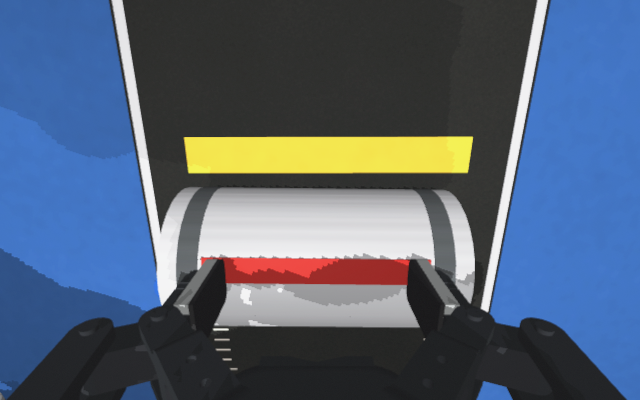

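Emit:
servo_tool([
  [[0,0,-0.02,0,1],[0,0,-0.04,0,1],[-0.04,0,-0.04,0,1],[-0.073,0,-0.04,0,1],[-0.073,0,-0.04,0,1],[-0.073,0,-0.012,0,1],[-0.073,0,-0.004,0,1],[-0.073,0,0,0,1],[-0.063,0,0,0,1],[-0.047,0,0,0,1],[-0.031,0,0,0,1],[-0.015,0,0,0,1],[0.001,0,0,0,1],[0.017,0,0,0,1],[0.033,0,0,0,1],[0.049,0,0,0,1],[0.063,0,0,0,1],[0.071,0,0,0,1],[0.075,0,0,0,1],[0.075,0,0,0,1]],
])

```text
clock: 12.4
eef_pos: [0.4967, 0.0417, 0.0765]
ee_rot: [0.572, 0.82, -0.0, 0.0]
wrist_force: [-4.2, 0.1, 13.0]
opening: 0.0852
```

```bash
python3 chk.py pics/w7.png
```

```text
t 12.4 pos [0.4967 0.0417 0.0765] yaw 110.2 units [-0.369 -0.002 -0.002] turn 0.007 F [-4.25  0.12 13.01] down [ 0.     -0.0001 -1.    ]
band ((495.31329345703125, 68.99390411376953), (192.0941925048828, 24.134946823120117), 20.15786361694336) px 6542 bbox 187 468 165 199
tube [0.5   0.034] 19.45771533272957 dz 0.0010093194970317147 ext [-0.0731  0.0737] rms 0.002293795035789531 n 36136 bbox [  158   191   318   137 36136]
stripe [0.4906 0.0595 0.0808] 5214 rel fwd 0.027184500892773935 up 0.03084753972718353
fit [0.4891 0.0709 0.0413] 92 rel x,y to tube 0.0027266592375123997 0.0383938148231306
done 0.07493613828566736 left 0.034989461714332655 tool rel 0.008304971673986913
```

Emit:
servo_tool([
  [[0,0,-0.02,0,1],[0,0,-0.04,0,1],[-0.04,0,-0.04,0,1],[-0.071,0,-0.04,0,1],[-0.071,0,-0.04,0,1],[-0.071,0,-0.012,0,1],[-0.071,0,-0.004,0,1],[-0.071,0,0,0,1],[-0.061,0,0,0,1],[-0.046,0,0,0,1],[-0.031,0,0,0,1],[-0.015,0,0,0,1],[0.001,0,0,0,1],[0.017,0,0,0,1],[0.033,0,0,0,1],[0.048,0,0,0,1],[0.059,0,0,0,1],[0.066,0,0,0,1],[0.069,0,0,0,1],[0.069,0,0,0,1]],
])

```text
clock: 14.45
eef_pos: [0.4907, 0.0579, 0.0765]
ee_rot: [0.572, 0.82, -0.0, 0.0]
wrist_force: [-3.8, -1.2, 13.4]
opening: 0.0854
```

```bash
python3 chk.py pics/w8.png
```

```text
t 14.45 pos [0.4907 0.0579 0.0765] yaw 110.19 units [-0.438 -0.001 -0.002] turn 0.007 F [-3.81 -1.15 13.41] down [-0.     -0.0001 -1.    ]
band ((577.3746337890625, 106.51396942138672), (11.977316856384277, 10.955690383911133), 20.15705108642578) px 128 bbox 448 465 189 204
tube [0.494  0.0507] 19.456971244016586 dz 0.0008650740866472856 ext [-0.0731  0.0737] rms 0.002284422017632817 n 36195 bbox [  158   190   318   137 36195]
stripe [0.4814 0.0856 0.0669] 3318 rel fwd 0.03703052430889091 up 0.016884096625435344
fit [ 0.6425 -0.0088  0.0483] 26 rel x,y to tube 0.11835710921735924 -0.107633726647924
done 0.09268881589629399 left 0.017236784103706018 tool rel 0.007792686492931113
```

Emit:
servo_tool([
  [[0,0,-0.02,0,1],[0,0,-0.04,0,1],[-0.04,0,-0.04,0,1],[-0.068,0,-0.04,0,1],[-0.068,0,-0.04,0,1],[-0.068,0,-0.012,0,1],[-0.068,0,-0.004,0,1],[-0.068,0,0,0,1],[-0.058,0,0,0,1],[-0.043,0,0,0,1],[-0.028,0,0,0,1],[-0.013,0,0,0,1],[0.002,0,0,0,1],[0.017,0,0,0,1],[0.032,0,0,0,1],[0.047,0,0,0,1],[0.059,0,0,0,1],[0.066,0,0,0,1],[0.069,0,0,0,1],[0.069,0,0,0,1]],
])

```text
clock: 16.5
eef_pos: [0.4848, 0.0741, 0.0766]
ee_rot: [0.572, 0.82, 0.0, 0.0]
wrist_force: [-3.8, -1.5, 13.7]
opening: 0.0853
```

Emit:
servo_tool([
  [[0,0,0,0,1],[0,0,-0.02,0,1],[0,0,-0.04,0,1],[0,0,-0.14,0,1],[-0.06,0,-0.3,0,1],[-0.2,0,-0.45,0,1],[-0.3,0,-0.6,0,1],[-0.35,0,-0.6,0,1],[-0.35,0,-0.6,0,1]],
])

```text
clock: 17.4
eef_pos: [0.5157, -0.0103, 0.227]
ee_rot: [0.574, 0.819, 0.0, 0.001]
wrist_force: [0.4, 0.7, -0.7]
opening: 0.0854
```

```bash
python3 chk.py pics/w9.png
```

```text
t 17.4 pos [ 0.5157 -0.0103  0.227 ] yaw 110.0 units [-0.147 -0.001  0.6  ] turn 0.0 F [ 0.36  0.73 -0.69] down [ 0.0017 -0.0005 -1.    ]
band ((582.1478271484375, 101.48664093017578), (6.326037883758545, 23.98325538635254), 19.803787231445312) px 140 bbox 404 411 88 111
tube [0.4884 0.0669] 19.49076004770741 dz 0.0007219870283023955 ext [-0.0734  0.0736] rms 0.0005957676929529486 n 15035 bbox [  228    53   178    90 15035]
stripe [0.4724 0.1041 0.0548] 145 rel fwd 0.04033722079104094 up 0.004826400800216832
fit [ 0.6355 -0.0124  0.0274] 286 rel x,y to tube 0.11015694318856334 -0.12572534454865503
done 0.1098530684177137 left 7.25315822863123e-05 tool rel -0.08034914977351285
```

View pics/w9.png

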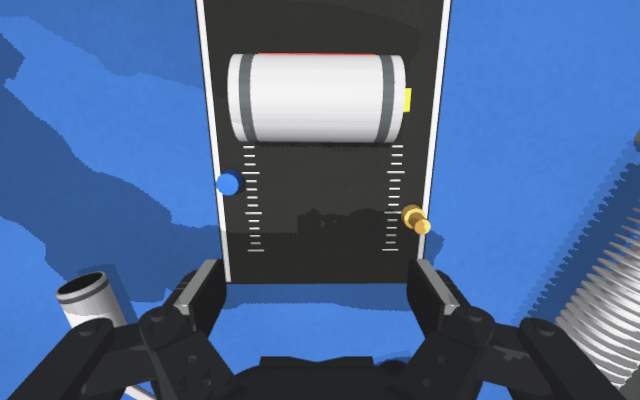

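```bash
python3 -c "
from cell import env; print(env.close_job())"
```

```text
the job is handed in; nothing more can be done
None
```

The tube is resting on the yellow band, lying along it, and the job is handed in; no verdict was reported.

- **How it was rolled:** I used the open fingertips on top of the tube in six short strokes, with press readings of about 7–21 N between strokes. Nothing was gripped, lifted or pushed from the side. The tube moved half the fingertip travel each time, so it rolled without sliding. The clock read 17.4 s just before I handed it in.
- **Position:** After lifting clear, the wrist camera put the tube's axis within about 1 mm of the band's centre line and about 0.5° off its direction. It sits about 8 mm towards -x along the band. That is where it started, and it is still within the band's length.
- **Stripe:** It has rolled over the top and is now on the onward side, about level with the axis. Only its upper edge shows in the last picture (145 red pixels), so its exact height is less certain.
- **Other things:** The fitting measured within about 2 mm of its first position, and the cap looked unmoved in the picture. I did not measure the meter, screwdriver, wrench or jar again, but the arm never went near them at low height.
- **Odd reading:** The final band measurement came from a small visible sliver because the tube covers the rest. I used the earlier, unobstructed measurement of the band instead.

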